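Seat the bolted head of a bench reactor on its studs

TASK

The reactor's head has been set down with its plug in the vessel, but it only rests on the tips of the four studs. Turn it gently, for instance by pushing its inlet elbow round, feeling for the place where all the holes meet the studs and the head drops over them, then press it down, best on the hub in its middle, until it is fully home, flat on the flange, and leave it so. Do not force anything, never bear on the pressure gauge, and leave the dish, spanner, bottle and case where they are.

Things in the scene. Friction and masses are not known exactly. Their poses are not given: they have to be found in the camera images.
- jacket: Grey round heating jacket fixed to the bench: base 150 mm across, drum 120 mm across, 74 mm high. Origin: centre of its underside, z up. The reactor's steel vessel stands in it on the same axis, held fast. How far the vessel, and so its studs, is turned about that axis differs each time and is not given by this pose.
- seat (a point): Centre of the vessel flange's top face, 90 mm above the bench; the flange is 116 mm across with a 62 mm bore. The head's origin lies here when it is fully home. Axes as the jacket's: they say nothing of where the studs are.
- stud_tops (a point): Point on the vessel's axis level with the tips of the four studs, 118 mm above the bench. The steel studs are 10 mm thick with rounded tips, stand 28 mm above the flange and are evenly spaced (90 degrees apart) on an 88 mm circle; their angle is not given.
- seal_top (a point): Centre of the top, at the start, of the white PTFE seal ring round the bore: it stands 7 mm proud of the flange, tight in its recess. It carries the head's weight; under 4 to 10 N of extra steady pressure (5 N more at 15 mm/s) it slides down into its recess and stays there. Axes as the jacket's; the point does not move with the ring.
- head: Loose aluminium disc, 116 mm across, 14 mm thick, 0.7 to 1 kg in all. Origin: centre of its underside, z up. Four 13.5 mm holes lie on an 88 mm circle at 45, 135... degrees from +x. At first it rests on the stud tips (origin 118 mm above the bench); turned up to 1.32 rad either way it lines up, drops by itself about 22 mm on to the seal and can turn no more. Home, its origin is at 90 mm.
- plug_end (a point): Centre of the lower end of the white plug under the head, 44 mm below the head's origin. The plug, 60 mm across, is already in the bore, with 1 mm play all round, and keeps the head on the axis and upright.
- inlet (a point): Bend of the steel inlet elbow on the head's rim, 78 mm out from its axis along its +x, 7 mm above its origin: the place to push sideways, low down (1 to 3 N turns the head; pushed high it may tip and bind). A level tube 14 mm thick runs out from the rim (58 mm) to the bend, then turns straight up, 14 mm thick, to a 19 mm brass nut, top 44 mm above the head's origin. Axes as the head's.
- hub_top (a point): Centre of the flat brass hexagonal top, 31 to 35 mm wide, of the 36 mm steel hub in the middle of the head, 52 mm above the head's origin: the place to press down (over 45 N anywhere on the head is forcing it). Between hub and elbow stands a vent valve, 24 mm wide, 30 to 54 mm out, with a blue knob up to 62 mm above the origin. Axes as the head's.
- gauge: Pressure gauge fixed to the head opposite the inlet elbow: round, 50 mm across, 22 mm thick, white dial upward. Origin: centre of its underside, 50 mm from the head's axis along the head's -x and 32 mm above the head's origin. Fragile: not to be pushed.
- nut_dish: Loose steel dish with the four brass nuts, 96 mm across, 18 mm high. Origin: centre of its underside. Leave alone.
- spanner: Loose open-ended spanner, 170 mm long, lying flat along its x, handle to -x. Leave alone.
- wash_bottle: Loose white wash bottle with red cap and yellow band, 60 mm across, 146 mm high. Origin: centre of its underside. Leave alone.
- case: Loose black lidded sample case, 87 x 62 x 35 mm (x, y, z). Origin: centre of its underside. Leave alone.
Mind the look-alikes: they are no part of the job. What is shaped like the jacket but red is not meant.

How it is judged:
At the end, for the whole second after the job is handed in: The head lies fully home on the vessel: its underside within 2 mm of the flange, on the vessel's axis within 3 mm, level within 0.03 rad, over all four studs and at rest, with nothing touching it (z of head in the frame of seat between -0.003 and 0.002 m and horizontal distance between head and seat below 0.003 m and angle between head's own z axis and vertical below 0.03 rad and linear speed of head below 0.01 m/s).
It fails at once if the head is forced: pushed or pressed with more than 45 N (contact force between any of the fingers, the arm and head above 45 N).
It fails at once if the pressure gauge is leaned on (more than 5 N) (contact force between any of the fingers, the arm and gauge above 5 N).
It fails at once if the dish, spanner, bottle or case is pushed more than 30 mm from its place or tipped over (distance of any of nut_dish, spanner, wash_bottle, case from where it was at the start of the episode above 0.03 m or angle between any of nut_dish, spanner, wash_bottle, case's own z axis and vertical above 0.5 rad).
It also fails if it takes over 48 s, if anything falls off the work surface, if the arm or the gripper's body presses on something with over 40 N, if the wrist force passes 120 N, or if a joint passes its speed limit or range.

ROBOT

A 7-joint arm with a two-finger parallel gripper is mounted at the origin on the work surface. World frame = base frame: x ahead of the robot, y to its left, z up, the work surface at z = 0. Lengths are in m, angles in rad, forces in N, time in s.
With the tool pointing down it reaches from about 0.425 to 0.825 m from the base axis. Payload 3.6 kg.
Tool frame: the origin (TCP) lies on the centre line of the jaws, within the pads' length; the fingertips stand 19 mm ahead of it and the grasp point (between the pads) is the TCP (robot.tcp_to_tips is the distance from the TCP to the fingertips, in m); z points along the fingers, y is the line along which they close (so a half turn about z gives the same grasp; the last joint's range is limited). The gripper opens to 93 mm and grips with 3 to 60 N. Pads are 15 mm wide; open, the fingers measure 128 mm over their backs; the gripper's body (75 mm by 188 mm) begins 65 mm behind the grasp point.
Start: joints at [-1.194, 0.615, -0.013, 1.423, 0.008, 1.103, -0.04], TCP at [0.255, 0.598, 0.238] pointing down, gripper open.
Joint ranges: [-3.12, 3.12], [-0.3, 2.06], [-1.34, 1.32], [0.26, 2.42], [-1.36, 4.5], [0.01, 1.98], [-2.84, 2.84]. Speed limits (rad/s): [2.79, 2.79, 3.14, 3.14, 3.14, 3.14, 3.14].

INTERFACE

Orientations are given as a unit quaternion [x, y, z, w].
In Python, from station import robot, grab_frame, job gives the robot as it stands.
- The arm moves only by the shell command python3 -m inch 'ROWS' [OPENING] [FORCE]. ROWS is JSON, a list of rows, each a list of 6 numbers: the shift along the tool's x, y, z in mm, then the turn, a rotation vector about the tool's x, y, z in rad. In form: [[dx, dy, dz, wx, wy, wz], ...]. A call has 1 to 8 rows; each row is the pose to reach, as a shift and turn from the pose commanded when the call began, along the tool's axes at that moment; what a row does not reach only later rows make up. A row lasts 1/10 s, in which the tool goes at most 50 mm and 8.59 degrees, less where a joint would pass 70% of its speed; a pose out of reach is approached as far as the arm can. A call with a gripper value outside its range is refused whole. OPENING is the finger opening in mm, from 0 to 93, set as the call begins (- or left out, the last holds). The fingers move at their own pace and stop on an object; FORCE is the grip in N (left out, the last holds). Time passes only in rows, so rows that repeat a pose let the fingers close. It gives the time, the measured TCP pose, the force, the opening and the grip force at its end, in the units of the state.
- robot.read_state(): the state, without advancing time (a new reading comes with each control period).
- grab_frame(name): name is "scene" or "top"; returns a dict with "frame" (384x512x3 uint8, blue, green, red), "vertical_fov" (degrees; the focal length in pixels is half the picture's height over the tangent of half this angle, whatever the lens; pixels are square), "cx", "cy" (the principal point, pixels), "view" (4x4, takes a point from world to camera coordinates). Camera axes: x right, y down, z forward; pixel columns grow to the right and rows downward; lengths in m; the calibration is good to about 2 mm. A picture is of the moment at which its call begins. There is no depth.
- job.job_done(): hands the job in; it is judged then, once.
The state is a dict: "time": time; "q": joint angles; "joint_vel": joint speeds; "tau": joint torques, N m; "eef_pos": TCP position; "ee_rot": TCP orientation; "force": force on the tool from outside, world axes, zero at the start; "ft_torque": the same for the moment, N m; "finger_gap": opening from 0.0 (shut) to 1.0 (fully open); "gripper_force": force on a finger pad.
Only numpy, scipy, OpenCV 4.12 (cv2) and the standard library are available. Lean on these libraries where they do the work, as an engineer would, in place of code of your own. Each camera call takes 0.05 s, during which the arm holds its last target. There are 200 camera calls.

## Working session

There is one attempt and no reset: what is moved stays moved. The work goes in short steps, Python scripts to look and compute and a shell command to move; the robot and the scene stay as the last step left them, time stands still between calls to the robot, and variables do not carry over. Pictures are saved under pics/ and viewed, at most 10 in all, crops included, and the job is handed in when it is done.

```bash
ls; mkdir -p pics; python3 - <<'E'
from station import robot, grab_frame
import cv2,numpy as np
for n in("scene","top"):
    g=grab_frame(n); cv2.imwrite(f"pics/{n}0.png",g["frame"]); np.save(f"{n}_cal.npy",np.array([g["vertical_fov"],g["cx"],g["cy"]])); np.save(f"{n}_view.npy",g["view"]); print(n,g["vertical_fov"],g["cx"],g["cy"],np.round(g["view"],3).tolist())
a=cv2.imread("pics/scene0.png");b=cv2.imread("pics/top0.png");
s=robot.read_state();print({k:np.round(v,3).tolist() for k,v in s.items()})
E
```

```text
pics
scene 49.30361185040336 245.5309878167653 193.87141083552916 [[-0.459, 0.889, 0.007, 0.212], [0.729, 0.381, -0.568, -0.334], [-0.507, -0.255, -0.823, 1.682], [0.0, 0.0, 0.0, 1.0]]
top 42.644072436239085 261.3513878979228 187.54883287539522 [[0.0, -1.0, -0.004, 0.05], [-0.995, -0.0, -0.096, 0.576], [0.096, 0.004, -0.995, 1.537], [0.0, 0.0, 0.0, 1.0]]
{'time': 0.1, 'q': [-1.193, 0.616, -0.013, 1.425, 0.008, 1.103, -0.04], 'joint_vel': [-0.002, -0.003, -0.002, -0.005, -0.0, 0.002, 0.002], 'tau': [0.001, -46.004, 0.21, -16.625, -0.061, 0.017, 0.0], 'eef_pos': [0.255, 0.597, 0.237], 'ee_rot': [0.2, 0.98, -0.001, -0.0], 'force': [0.26, -0.517, -0.357], 'ft_torque': [-0.012, 0.025, -0.007], 'gripper_force': 0.0, 'finger_gap': 0.997}
```

View pics/scene0.png

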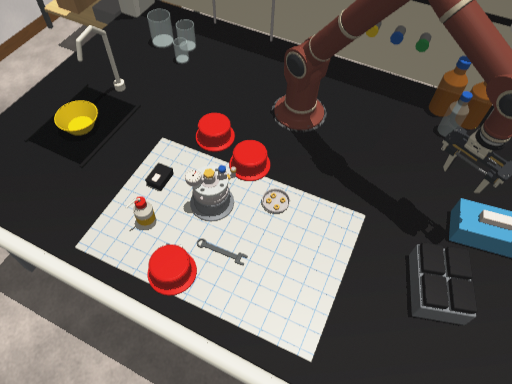

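View pics/top0.png

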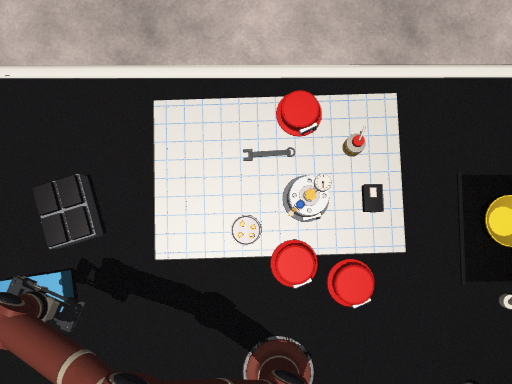

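The only grey jacket, with the head on it, is at top (308,197), scene (211,195). Its look-alikes are red, at top (300,112), (294,263) and (351,284). I'll check the grey one in a close crop of both views.

```bash
cat > h.py <<'E'
import numpy as np,cv2
from station import robot,grab_frame
def ray(g,u,v):
    f=g["frame"].shape[0]/2/np.tan(np.radians(g["vertical_fov"]/2)); V=np.array(g["view"])
    d=V[:3,:3].T@np.array([(u-g["cx"])/f,(v-g["cy"])/f,1]); return -V[:3,:3].T@V[:3,3],d
def at(g,u,v,z):
    o,d=ray(g,u,v); return o+d*(z-o[2])/d[2]
def proj(g,p):
    f=g["frame"].shape[0]/2/np.tan(np.radians(g["vertical_fov"]/2)); V=np.array(g["view"])
    c=V[:3,:3]@p+V[:3,3]; return np.array([g["cx"]+f*c[0]/c[2],g["cy"]+f*c[1]/c[2]])
E
python3 - <<'E'
from h import *
t=grab_frame("top");s=grab_frame("scene")
a=cv2.resize(t["frame"][165:229,272:347],(600,512),interpolation=cv2.INTER_CUBIC)
b=cv2.resize(s["frame"][160:224,170:245],(600,512),interpolation=cv2.INTER_CUBIC)
cv2.imwrite("pics/c1.png",cv2.resize(np.hstack([a,b]),(800,342)))
hsv=cv2.cvtColor(t["frame"],cv2.COLOR_BGR2HSV)
def c(m,x0,y0,x1,y1):
    k=np.zeros_like(m);k[y0:y1,x0:x1]=m[y0:y1,x0:x1]
    n,l,st,ce=cv2.connectedComponentsWithStats(k);return [(st[i,4],np.round(ce[i],1)) for i in range(1,n) if st[i,4]>2]
blue=c(cv2.inRange(hsv,(105,120,60),(130,255,255)),280,170,340,225)
br=c(cv2.inRange(hsv,(10,90,90),(28,255,255)),280,170,340,225)
print("blue",[(n,p,at(t,*p,.18)[:2].round(4)) for n,p in blue]);print("brass",[(n,p,at(t,*p,.17)[:2].round(4)) for n,p in br])
for n,p in (("dish",(247,230)),("bottle",(355,145)),("case",(373,198)),("spA",(250,155)),("spB",(294,152)),("red2",(294,263))): print(n,at(t,*p,.03)[:2].round(3))
E
```

```text
blue [(np.int32(45), array([299.8, 203.8]), array([ 0.515 , -0.0606]))]
brass [(np.int32(101), array([310., 194.]), array([ 0.544 , -0.0909])), (np.int32(23), array([293.6, 210. ]), array([ 0.4978, -0.0434]))]
dish [0.442 0.095]
bottle [ 0.713 -0.25 ]
case [ 0.543 -0.304]
spA [0.681 0.086]
spB [ 0.69  -0.054]
red2 [ 0.339 -0.052]
```

View pics/c1.png

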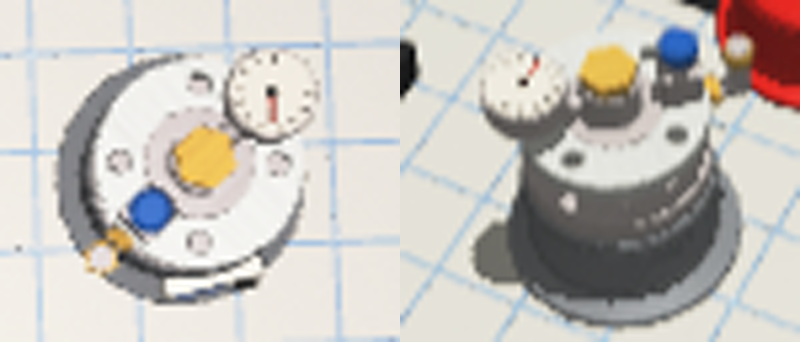

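The crop confirms it: a grey jacket with the head on it. The hub is at top (310,194), the blue knob at (300,204), the elbow nut at about (291,213) and the gauge at (323,183). In the scene view a bright spot under the rim, at crop (568,203), may be a stud.

```bash
python3 - <<'E'
from h import *
t=grab_frame("top");s=grab_frame("scene")
hsv=cv2.cvtColor(s["frame"],cv2.COLOR_BGR2HSV);m=cv2.inRange(hsv,(15,120,110),(30,255,255))
k=np.zeros_like(m);k[160:190,200:217]=m[160:190,200:217];n,l,st,ce=cv2.connectedComponentsWithStats(k);i=1+st[1:,4].argmax()
hs=at(s,*ce[i],.168)[:2];ht=at(t,310,194,.169)[:2];print("hub scene",ce[i],hs,"top",ht)
h=(hs+ht)/2
n1=at(t,291.1,213.3,.162)[:2];n2=at(s,170+(738-400)/5.333,160+48/5.344,.162)[:2];print("nut",n1,n2)
for a,p in(("nut",n1),("nut2",n2),("knob",at(t,299.8,203.8,.178)[:2])):
    d=p-h;print(a,np.hypot(*d),np.degrees(np.arctan2(d[1],d[0])))
for u,v in((201.5,198),(226.2,195.5)):
  for z in(.1,.108):
    d=at(s,u,v,z)[:2]-h;print(z,np.hypot(*d)*1e3,np.degrees(np.arctan2(d[1],d[0])))
c=at(s,256,192,0);o,_=ray(s,256,192);print("cam",o)
st=robot.read_state();p=st["eef_pos"]
from scipy.spatial.transform import Rotation as R
Rm=R.from_quat(st["ee_rot"]).as_matrix()
th=np.radians(135);E=np.array([*(h+.078*np.array([np.cos(th),np.sin(th)])),.238])
print("E",E,"shift tool mm",Rm.T@(E-p)*1e3,"xaxis",np.degrees(np.arctan2(Rm[1,0],Rm[0,0])))
E
```

```text
hub scene [208.56944444 172.86111111] [ 0.5450428  -0.08699567] top [ 0.54406085 -0.09101707]
nut [ 0.48865566 -0.0365627 ] [ 0.49216324 -0.02873004]
nut 0.07664671613106028 136.8252411866429
nut2 0.07986112612859357 130.99522103986405
knob 0.0407987855048698 136.09221881173562
0.1 54.07564502233875 2.3946952809706206
0.108 58.65518852263264 5.467885647111857
0.1 67.31742487289588 81.76907167033711
0.108 70.94341660277615 78.35307775161888
cam [1.19443053 0.36830932 1.19333521]
E [ 0.4893975  -0.03385204  0.238     ] shift tool mm [-4.63349460e+02 -4.88599259e+02 -3.35949982e-01] xaxis 156.8650388846743
```

```bash
python3 -m inch '[[-33,-35,0,0,0,0],[-66,-70,0,0,0,0],[-99,-105,0,0,0,0],[-132,-140,0,0,0,0],[-165,-175,0,0,0,0],[-198,-210,0,0,0,0],[-231,-245,0,0,0,0],[-264,-280,0,0,0,0]]' 50
python3 -m inch '[[-33,-35,0,0,0,0.06],[-66,-70,0,0,0,0.12],[-99,-105,0,0,0,0.18],[-132,-140,0,0,0,0.24],[-165,-175,0,0,0,0.3],[-190,-200,0,0,0,0.35],[-199,-209,0,0,0,0.38],[-199,-209,0,0,0,0.38]]'
cat > w.py <<'E'
from h import *
from scipy.spatial.transform import Rotation as R
def rep(h=np.array([.5445,-.089])):
    s=robot.read_state();M=R.from_quat(s["ee_rot"]).as_matrix();p=np.array(s["eef_pos"]);d=p[:2]-h
    print("t",round(s["time"],2),"p",p.round(4),"xax",np.degrees(np.arctan2(M[1,0],M[0,0])).round(1),"r,ang",(np.hypot(*d)*1e3).round(1),np.degrees(np.arctan2(d[1],d[0])).round(1),"F",np.round(s["force"],1),"F_tool",(M.T@s["force"]).round(1),"q7",round(s["q"][6],2),"gap",round(s["finger_gap"]*93,1))
    return s,M,p
if __name__=="__main__":rep()
E
python3 w.py
```

```text
time: 1.1
eef_pos: [0.3886, 0.2347, 0.238]
ee_rot: [0.2, 0.98, 0.0, 0.0]
force: [1.6, -0.6, -0.0]
finger_gap: 0.537
gripper_force: 0.0
time: 1.9
eef_pos: [0.4893, -0.0353, 0.2376]
ee_rot: [0.384, 0.924, -0.0, 0.0]
force: [0.2, 0.8, 0.6]
finger_gap: 0.535
gripper_force: 0.0
t 1.9 p [ 0.4893 -0.0353  0.2376] xax 134.9 r,ang 77.0 135.8 F [0.2 0.8 0.6] F_tool [ 0.4  0.7 -0.6] q7 0.92 gap 49.7
```

```bash
python3 -m inch '[[0,0,15,0,0,0],[0,0,30,0,0,0],[0,0,45,0,0,0],[0,0,58,0,0,0],[0,0,66,0,0,0],[0,0,70,0,0,0]]' 
python3 - <<'E'
from w import *
rep()
s=grab_frame("scene");t=grab_frame("top")
cv2.imwrite("pics/c2.png",np.hstack([cv2.resize(t["frame"][150:240,262:352],(400,400),interpolation=cv2.INTER_CUBIC),cv2.resize(s["frame"][130:220,170:260],(400,400),interpolation=cv2.INTER_CUBIC)]))
E
```

```text
time: 2.5
eef_pos: [0.4884, -0.0318, 0.1671]
ee_rot: [0.38, 0.925, 0.0, -0.001]
force: [-0.6, -0.3, 0.0]
finger_gap: 0.536
gripper_force: 0.0
t 2.5 p [ 0.4884 -0.0318  0.1671] xax 135.3 r,ang 80.1 134.4 F [-0.6 -0.3  0. ] F_tool [ 0.2 -0.6 -0. ] q7 0.95 gap 49.8
```

View pics/c2.png

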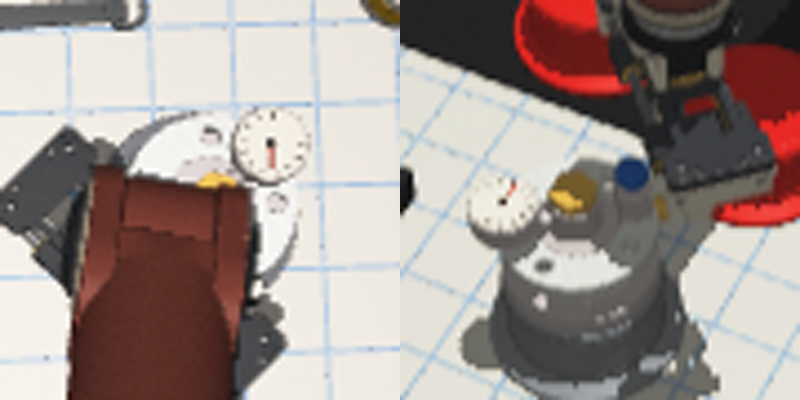

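Top view: the fingers straddle the elbow near crop (150,250). Scene view: the gripper is beside the knob and clear of the hub and gauge. I'll lower it to elbow height.

```bash
python3 -m inch '[[-2,0,8,0,0,0],[-2,0,16,0,0,0],[-2,0,24,0,0,0],[-2,0,30,0,0,0],[-2,0,33,0,0,0],[-2,0,33,0,0,0]]' ; python3 w.py
python3 -m inch '[[0,3,0,0,0,0],[0,6,0,0,0,0],[0,9,0,0,0,0],[0,11,0,0,0,0]]';python3 w.py
```

```text
time: 3.2
eef_pos: [0.4901, -0.0353, 0.1341]
ee_rot: [0.382, 0.924, -0.0, -0.001]
force: [-0.3, -0.4, -0.4]
finger_gap: 0.54
gripper_force: 0.0
t 3.2 p [ 0.4901 -0.0353  0.1341] xax 135.1 r,ang 76.4 135.4 F [-0.3 -0.4 -0.4] F_tool [-0.1 -0.5  0.4] q7 0.96 gap 50.2
time: 3.6
eef_pos: [0.4987, -0.027, 0.1349]
ee_rot: [0.382, 0.924, 0.0, 0.0]
force: [-0.0, -0.3, -0.0]
finger_gap: 0.537
gripper_force: 0.0
t 3.6 p [ 0.4987 -0.027   0.1349] xax 135.1 r,ang 77.1 126.5 F [-0.  -0.3 -0. ] F_tool [-0.2 -0.2  0. ] q7 0.95 gap 49.9
```

```bash
python3 -m inch '[[-0.4,2.3,0,0,0,0.03],[-0.8,4.6,0,0,0,0.06],[-1.3,6.8,0,0,0,0.09],[-1.9,9.1,0,0,0,0.12]]' >/dev/null;python3 w.py
python3 -m inch '[[-0.4,2.3,0,0,0,0.03],[-0.8,4.6,0,0,0,0.06],[-1.3,6.8,0,0,0,0.09],[-1.9,9.1,0,0,0,0.12]]' >/dev/null;python3 w.py
```

```text
t 4.0 p [ 0.5054 -0.0229  0.1345] xax 128.1 r,ang 76.8 120.6 F [-0.9 -1.9  1. ] F_tool [-0.9 -1.8 -1. ] q7 0.85 gap 50.5
t 4.4 p [ 0.5137 -0.0182  0.1345] xax 121.2 r,ang 77.2 113.5 F [-2.9 -1.   1. ] F_tool [ 0.6 -3.  -1. ] q7 0.75 gap 50.0
```

```bash
cat > ok.py <<'E'
from w import *
import sys
s,_,_=rep(); sys.exit(int(np.linalg.norm(s["force"])>8))
E
python3 -m inch '[[-0.4,2.3,0,0,0,0.03],[-0.8,4.6,0,0,0,0.06],[-1.3,6.8,0,0,0,0.09],[-1.9,9.1,0,0,0,0.12]]' >/dev/null;python3 ok.py &&
python3 -m inch '[[-0.4,2.3,0,0,0,0.03],[-0.8,4.6,0,0,0,0.06],[-1.3,6.8,0,0,0,0.09],[-1.9,9.1,0,0,0,0.12]]' >/dev/null&&python3 ok.py
```

```text
t 4.8 p [ 0.5231 -0.0148  0.1346] xax 114.3 r,ang 77.2 106.1 F [-3.2 -0.6  1.5] F_tool [ 0.8 -3.2 -1.5] q7 0.65 gap 50.0
t 5.2 p [ 0.5322 -0.0129  0.1346] xax 107.5 r,ang 77.1 99.1 F [-2.7 -0.9  0.1] F_tool [-0.  -2.8 -0.1] q7 0.55 gap 50.5
```

```bash

python3 -m inch '[[-0.4,2.3,0,0,0,0.03],[-0.8,4.6,0,0,0,0.06],[-1.3,6.8,0,0,0,0.09],[-1.9,9.1,0,0,0,0.12]]' >/dev/null;python3 ok.py &&
python3 -m inch '[[-0.4,2.3,0,0,0,0.03],[-0.8,4.6,0,0,0,0.06],[-1.3,6.8,0,0,0,0.09],[-1.9,9.1,0,0,0,0.12]]' >/dev/null&&python3 ok.py &&
python3 -m inch '[[-0.4,2.3,0,0,0,0.03],[-0.8,4.6,0,0,0,0.06],[-1.3,6.8,0,0,0,0.09],[-1.9,9.1,0,0,0,0.12]]' >/dev/null&&python3 ok.py
```

```text
t 5.6 p [ 0.5416 -0.012   0.1346] xax 100.6 r,ang 77.0 92.2 F [-3.  -0.1  0.7] F_tool [ 0.5 -3.  -0.7] q7 0.46 gap 50.3
t 6.0 p [ 0.5509 -0.0123  0.1346] xax 93.7 r,ang 76.9 85.2 F [-1.6 -1.  -0.4] F_tool [-0.9 -1.7  0.4] q7 0.37 gap 50.0
t 6.4 p [ 0.5604 -0.0137  0.1346] xax 86.8 r,ang 77.0 78.1 F [-1.1  0.9 -1.5] F_tool [ 0.8 -1.2  1.5] q7 0.27 gap 50.1
```

```bash

python3 -m inch '[[-0.4,2.3,0,0,0,0.03],[-0.8,4.6,0,0,0,0.06],[-1.3,6.8,0,0,0,0.09],[-1.9,9.1,0,0,0,0.12]]' >/dev/null;python3 ok.py &&
python3 -m inch '[[-0.4,2.3,0,0,0,0.03],[-0.8,4.6,0,0,0,0.06],[-1.3,6.8,0,0,0,0.09],[-1.9,9.1,0,0,0,0.12]]' >/dev/null&&python3 ok.py &&
python3 -m inch '[[-0.4,2.3,0,0,0,0.03],[-0.8,4.6,0,0,0,0.06],[-1.3,6.8,0,0,0,0.09],[-1.9,9.1,0,0,0,0.12]]' >/dev/null&&python3 ok.py
```

```text
t 6.8 p [ 0.5697 -0.0161  0.1349] xax 79.9 r,ang 77.1 70.9 F [-0.2 -0.8 -0.3] F_tool [-0.8 -0.   0.3] q7 0.18 gap 50.2
t 7.2 p [ 0.5732 -0.0189  0.134 ] xax 73.1 r,ang 75.8 67.7 F [-9.5  1.6  6. ] F_tool [-1.3 -9.6 -5.8] q7 0.09 gap 50.1
```

Resistance: about 10 N and the turning has stopped. I'll back off and look.

```bash

python3 -m inch '[[0,-6,0,0,0,0],[0,-12,0,0,0,0],[0,-18,0,0,0,0],[0,-18,0,0,0,0]]' >/dev/null;
python3 - <<'E'
from w import *
rep()
s=grab_frame("scene");t=grab_frame("top")
cv2.imwrite("pics/c3.png",np.hstack([cv2.resize(t["frame"][150:240,262:352],(400,400),interpolation=cv2.INTER_CUBIC),cv2.resize(s["frame"][130:220,170:260],(400,400),interpolation=cv2.INTER_CUBIC)]))
E
```

```text
t 7.6 p [ 0.5599 -0.0138  0.1348] xax 73.2 r,ang 76.8 78.5 F [ 0.5 -0.6  0.7] F_tool [-0.5  0.7 -0.7] q7 0.09 gap 49.9
```

View pics/c3.png

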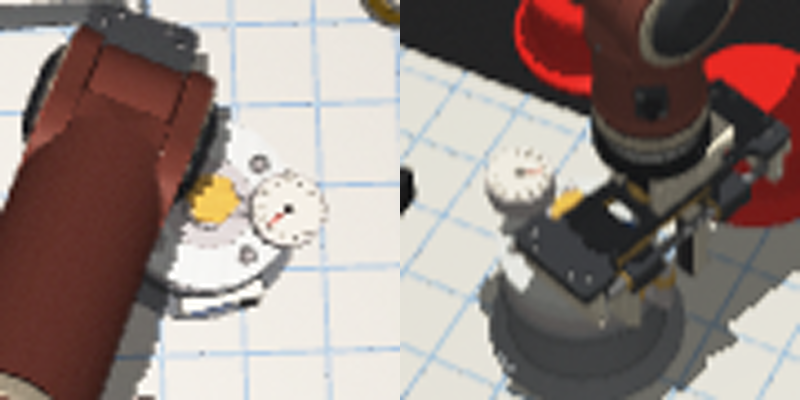

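```bash

python3 -m inch '[[0,0,-10,0,0,0],[0,0,-25,0,0,0],[0,0,-40,0,0,0],[0,0,-55,0,0,0],[0,0,-70,0,0,0],[20,0,-80,0,0,0],[50,0,-85,0,0,0],[80,0,-85,0,0,0]]' 0 >/dev/null;
python3 - <<'E'
from w import *
rep()
s=grab_frame("scene");t=grab_frame("top")
cv2.imwrite("pics/s4.png",s["frame"]);cv2.imwrite("pics/t4.png",t["frame"])
cv2.imwrite("pics/c4.png",np.hstack([cv2.resize(t["frame"][150:240,262:352],(400,400),interpolation=cv2.INTER_CUBIC),cv2.resize(s["frame"][130:220,170:260],(400,400),interpolation=cv2.INTER_CUBIC)]))
def hub(im,x0,y0,x1,y1):
    hsv=cv2.cvtColor(im,cv2.COLOR_BGR2HSV);m=cv2.inRange(hsv,(15,120,110),(30,255,255))
    k=np.zeros_like(m);k[y0:y1,x0:x1]=m[y0:y1,x0:x1];n,l,st,ce=cv2.connectedComponentsWithStats(k);i=1+st[1:,4].argmax();return ce[i],st[i,4]
for nm,a,b in(("old",cv2.imread("pics/top0.png"),cv2.imread("pics/scene0.png")),("new",t["frame"],s["frame"])):
    u,n=hub(a,290,180,330,206);v,m=hub(b,195,160,222,195);
    best=min(np.arange(.1,.2,.001),key=lambda z:np.hypot(*(at(t,*u,z)-at(s,*v,z))[:2]))
    print(nm,u,n,v,m,"z",best,at(t,*u,best)[:2],at(s,*v,best)[:2])
E
```

```text
t 8.5 p [0.5847 0.0625 0.2218] xax 73.1 r,ang 156.7 75.1 F [0.4 1.3 0.6] F_tool [ 1.3  0.  -0.6] q7 -0.11 gap 0.2
old [309.97916667 194.05208333] 96 [208.56944444 172.86111111] 72 z 0.16500000000000006 [ 0.54424065 -0.0913357 ] [ 0.54314277 -0.08832784]
new [309.30337079 194.30337079] 89 [208.5        177.08571429] 70 z 0.14400000000000004 [ 0.54523579 -0.09134004] [ 0.54435587 -0.0894657 ]
```

View pics/c4.png

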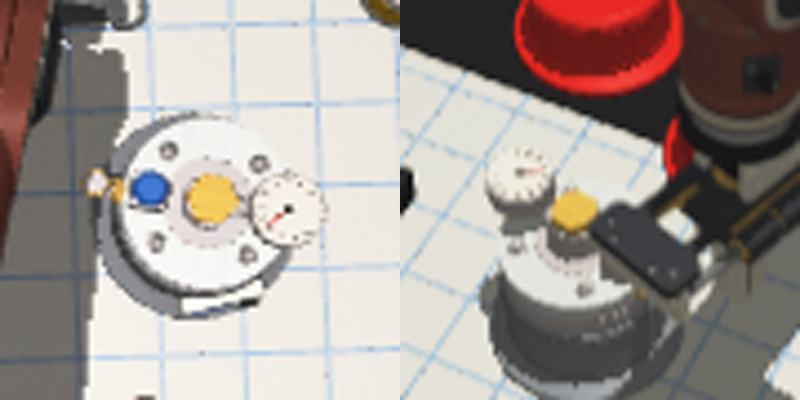

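The head has dropped about 21 mm. The crop shows studs in all four holes (top, around (170,150), (260,162), (247,255), (157,242)). The elbow is at (95,183) and the hub at (212,198). Now I'll move over the hub with the fingers closed.

```bash

python3 -m inch '[[-30,1,0,0,0,0],[-65,2,0,0,0,0],[-100,4,0,0,0,0],[-130,5,0,0,0,0],[-150,6,0,0,0,0],[-158,6,5,0,0,0],[-158,6,15,0,0,0],[-158,6,25,0,0,0]]' 0 >/dev/null; python3 w.py
python3 -m inch '[[0,0,7,0,0,0],[0,0,13,0,0,0],[0,0,18,0,0,0],[0,0,21,0,0,0],[0,0,21,0,0,0]]' >/dev/null; python3 w.py
```

```text
t 9.4 p [ 0.5437 -0.0893  0.1937] xax 73.3 r,ang 0.8 -159.2 F [-0.4  0.7 -0.3] F_tool [ 0.5 -0.6  0.3] q7 0.18 gap 0.4
t 9.9 p [ 0.5434 -0.0904  0.1732] xax 73.2 r,ang 1.8 -128.8 F [ 0.5 -0.5 -0.5] F_tool [-0.3  0.7  0.5] q7 0.2 gap 0.6
```

```bash

python3 -m inch '[[0,0,1,0,0,0],[0,0,2,0,0,0],[0,0,3,0,0,0],[0,0,4,0,0,0],[0,0,5,0,0,0],[0,0,6,0,0,0]]' >/dev/null; python3 w.py
python3 -m inch '[[0,0,0.7,0,0,0],[0,0,1.4,0,0,0],[0,0,2.1,0,0,0],[0,0,2.8,0,0,0]]' >/dev/null; python3 w.py
```

```text
t 10.5 p [ 0.5435 -0.0907  0.1676] xax 73.2 r,ang 2.0 -121.6 F [ 0.2  0.9 -0.8] F_tool [ 0.9 -0.1  0.8] q7 0.21 gap 0.3
t 10.9 p [ 0.5436 -0.0907  0.1663] xax 73.2 r,ang 2.0 -117.7 F [-3.3  0.4 10. ] F_tool [ -0.5  -3.2 -10. ] q7 0.21 gap 0.3
```

```bash
for i in 1; do
python3 -m inch '[[0,0,0.5,0,0,0],[0,0,1,0,0,0],[0,0,1.5,0,0,0],[0,0,2,0,0,0]]' >/dev/null; python3 w.py; done
python3 -m inch '[[0,0,0.5,0,0,0],[0,0,1,0,0,0],[0,0,1.5,0,0,0],[0,0,2,0,0,0]]' >/dev/null; python3 w.py
```

```text
t 11.3 p [ 0.5436 -0.0907  0.1644] xax 73.2 r,ang 2.0 -118.4 F [-3.5  1.3  9.5] F_tool [ 0.3 -3.7 -9.5] q7 0.21 gap 0.6
t 11.7 p [ 0.5436 -0.0907  0.1624] xax 73.2 r,ang 2.0 -118.4 F [-2.9  1.   9. ] F_tool [ 0.2 -3.  -9. ] q7 0.21 gap 0.6
```

Sliding steadily at about 9.5 N. I'll continue until the force rises.

```bash

python3 -m inch '[[0,0,0.5,0,0,0],[0,0,1,0,0,0],[0,0,1.5,0,0,0],[0,0,2,0,0,0]]' >/dev/null; python3 w.py
python3 -m inch '[[0,0,0.5,0,0,0],[0,0,1,0,0,0],[0,0,1,0,0,0]]' >/dev/null; python3 w.py
```

```text
t 12.1 p [ 0.5435 -0.0907  0.1613] xax 73.2 r,ang 2.0 -120.9 F [-4.8  1.9 17.6] F_tool [  0.5  -5.1 -17.6] q7 0.21 gap 0.5
t 12.4 p [ 0.5435 -0.0907  0.1613] xax 73.2 r,ang 2.0 -121.2 F [-5.5  2.4 20.5] F_tool [  0.8  -6.  -20.5] q7 0.21 gap 0.7
```

Hard stop, with the tips at 0.142 m, which is exactly the home hub height. I'll retreat and verify.

```bash

python3 -m inch '[[0,0,-3,0,0,0],[0,0,-10,0,0,0],[0,0,-25,0,0,0],[0,0,-40,0,0,0],[0,0,-60,0,0,0],[0,0,-75,0,0,0],[40,0,-75,0,0,0],[80,0,-75,0,0,0]]' >/dev/null
python3 -m inch '[[40,0,0,0,0,0],[75,0,0,0,0,0],[80,0,0,0,0,0],[80,0,0,0,0,0]]' >/dev/null
python3 - <<'E'
from w import *
rep()
s=grab_frame("scene");t=grab_frame("top")
cv2.imwrite("pics/c5.png",np.hstack([cv2.resize(t["frame"][150:240,262:352],(400,400),interpolation=cv2.INTER_CUBIC),cv2.resize(s["frame"][130:220,170:260],(400,400),interpolation=cv2.INTER_CUBIC)]))
def hub(im,x0,y0,x1,y1):
    hsv=cv2.cvtColor(im,cv2.COLOR_BGR2HSV);m=cv2.inRange(hsv,(15,120,110),(30,255,255))
    k=np.zeros_like(m);k[y0:y1,x0:x1]=m[y0:y1,x0:x1];n,l,st,ce=cv2.connectedComponentsWithStats(k);i=1+st[1:,4].argmax();return ce[i]
u=hub(t["frame"],290,180,330,206);v=hub(s["frame"],195,160,222,195)
b=min(np.arange(.1,.2,.001),key=lambda z:np.hypot(*(at(t,*u,z)-at(s,*v,z))[:2]));print("z",b,u,v)
E
```

```text
t 13.6 p [0.5896 0.0637 0.2322] xax 73.4 r,ang 159.3 73.5 F [-0.7 -0.7 -0.3] F_tool [-0.9 -0.4  0.3] q7 -0.12 gap 0.2
z 0.13800000000000004 [309.10227273 194.44318182] [208.54545455 178.24242424]
```

View pics/c5.png

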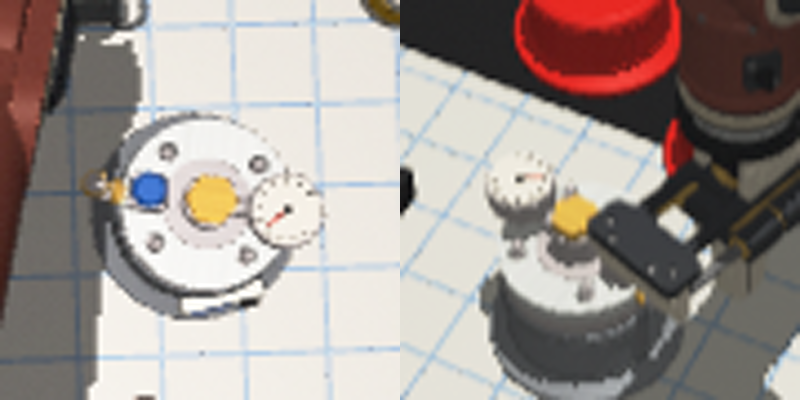

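The head sits flat and low with the studs showing in the holes, and nothing touches it. The hub (top crop (212,200)) is 27 mm lower than at the start, against 28 mm nominal, which is within camera error.

```bash
python3 -c "
from station import job
print(job.job_done())"
```

```text
the job is handed in; nothing more can be done
None
```

I turned the head about 53° until it dropped over all four studs, pressed it home on the hub with about 20 N, retracted the arm, and handed the job in at about 14 s; the judge's verdict was not shown.

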